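# Rear axle into the model van

### The job

Take the axle with the large wheel out of the wooden rack and fit it as the rear axle of the model van that lies on its side: lower it, without dropping it, straight down through the empty hole in the upper side panel and on through the hole in the lower side panel, until its wheel lies flat on the van's side. Leave the axle with the small wheel standing in the rack.

Things in the scene. Friction and masses are not known exactly. Their poses are not given: they have to be found in the camera images.
- axle: Axle to fit: upright wooden rod 12 mm across, tapered tip, with a black wheel 60 mm in diameter and above it a wooden hub, 24 mm in diameter, to grip. Origin at the lower tip, z up the axle: wheel from z = 104 to 124 mm, hub up to 164 mm. 80 to 160 g. Starts in one of two holes, 100 mm apart, of a fixed wooden rack 112 mm high, wheel resting on the rack's top; lifts straight out.
- small_axle: The axle in the rack's other hole, not to be used: same rod, but its wheel is only 38 mm in diameter and its hub only 15 mm tall, so it tops out 139 mm above its tip (147 mm above the table). Origin at its lower tip, z up.
- upper_hole (a point): Centre of the empty rear hole's mouth, on top of the upper side panel, 115 mm above the table, z up. Round, 23 mm, countersunk, thin steel rim, through 10 mm plywood. The van (260 x 118 x 90 mm, fixed in a cradle) lies on its side: nose to this point's +y, roof to -x. The front axle, same 60 mm wheel, short hub up to 150 mm above the table, is already fitted 145 mm toward the nose.
- lower_hole (a point): Centre of the matching hole in the lower side panel, on that panel's upper face, 80 mm straight below upper_hole; same 23 mm hole, 10 mm panel, open below, the table 35 mm below this point. With the wheel flat on the van, the axle's tip is 24 mm below this point.
Mind the look-alikes: they are no part of the job. What is shaped like the axle but orange or yellow is not meant.

How it is judged:
By the outcome, as a careful person would: the job done as asked, in the order asked, and still so for the second after the job is handed in, with the robot touching nothing.
It also fails if it takes over 45 s, if anything falls off the work surface, if the arm or the gripper's body presses on something with over 40 N, if the wrist force passes 120 N, or if a joint passes its speed limit or range.

### The arm

A 7-joint arm with a two-finger parallel gripper is mounted at the origin on the work surface. World frame = base frame: x ahead of the robot, y to its left, z up, the work surface at z = 0. Lengths are in m, angles in rad, forces in N, time in s.
With the tool pointing down it reaches from about 0.425 to 0.875 m from the base axis. Payload 4.7 kg.
Tool frame: the origin (TCP) lies on the centre line of the jaws, within the pads' length; the fingertips stand 19 mm ahead of it and the grasp point (between the pads) is the TCP; x points along the fingers, z is the direction in which the jaws open and shut, and the axes are right-handed (so a half turn about x gives the same grasp; the last joint's range is limited). The gripper opens to 87 mm and grips with 3 to 60 N. Pads are 19 mm wide; open, the fingers measure 117 mm over their backs; the gripper's body (75 mm by 190 mm) begins 51 mm behind the grasp point.
Start: joints at [1.151, 0.321, -0.07, 1.45, 0.023, 1.371, -0.057], TCP at [0.273, -0.59, 0.242] pointing down, gripper open.
Joint ranges: [-2.86, 2.86], [-0.3, 2.09], [-1.38, 1.24], [0.06, 2.45], [-1.56, 4.7], [0.09, 2.05], [-2.69, 2.69]. Speed limits (rad/s): [2.57, 2.57, 3.14, 3.14, 3.14, 3.14, 3.14].

### API

Orientations are given as a rotation vector (axis times angle).
In Python, from bench import get_state, get_image, camera_info, close_job gives the robot as it stands.
- The arm moves only by the tool jog_arm, never from a script. Its argument "targets" is a list of rows, each a list of 7 numbers: the turn, a rotation vector about the tool's x, y, z in degrees, then the shift along the tool's x, y, z in cm, then the finger opening in cm, from 0 to 8.7. In form: [[wx, wy, wz, tx, ty, tz, jaw], ...]. A call has 1 to 10 rows; each row shifts and turns the commanded pose from where the row before left it, along the tool's axes as they then stand; what a row does not reach is not made up. A row lasts 1/8 s, in which the tool goes at most 62.5 mm and 10.7 degrees, less where a joint would pass 70% of its speed; a pose out of reach is approached as far as the arm can. A call is refused whole if a number of a shift passes 6.25 or a number of a turn 10.7, either way. A call with a gripper value outside its range is refused whole. The fingers move at their own pace and stop on an object; "squeeze" is the grip in N (left out, the last holds). Time passes only in rows, so rows that do not move let the fingers close. It gives the time, the measured TCP pose, the force and the opening at its end, in the units of the state.
- get_state(): the state, without advancing time (a new reading comes with each control period).
- get_image(name): name is "side" or "top"; returns (picture, depth): 384x512x3 uint8, red, green, blue; 384x512 float32, m along the optical axis (not along the pixel's ray), 0 where there is no reading.
- camera_info(name): a dict with "intrinsics" (3x3 intrinsics, pixels), "k1" (the pictures are not rectified: a ray, as slopes to the right and down, at radius r is drawn at 1 + k1 r^2 times it, then the intrinsics apply), "world_from_camera" (4x4, takes a point from camera to world coordinates). Camera axes: x right, y up, looking along -z (the intrinsics and any distortion apply to the point x, -y, -z); pixel columns grow to the right and rows downward; lengths in m; the calibration is good to about 2 mm. A picture is of the moment at which its call begins. camera_info takes no time and is no camera call.
- close_job(): hands the job in, once; it reports no verdict.
The state is a dict: "time": time; "joint_positions": joint angles; "qd": joint speeds; "joint_torque": joint torques, N m; "position": TCP position; "tool_rot": TCP orientation; "ft_force": force on the tool from outside, world axes, zero at the start; "torque": the same for the moment, N m; "grip_width": opening from 0.0 (shut) to 1.0 (fully open).
Only numpy, scipy, OpenCV 4.12 (cv2) and the standard library are available. Lean on these libraries where they do the work, as an engineer would, in place of code of your own. Each camera call takes 0.05 s, during which the arm holds its last target.

## Working session

There is one attempt and no reset: what is moved stays moved. The work goes in short steps, Python scripts to look and compute and a tool call to move; the robot and the scene stay as the last step left them, time stands still between calls to the robot, and variables do not carry over. Pictures are saved under pics/ and viewed, and the job is handed in when it is done.

Besides the shell and the picture viewer there is one more tool, called as name(argument=value, ...) on one line, values as JSON. jog_arm: Moves the arm, as the interface text tells. Its arguments: {"type":"object","properties":{"targets":{"type":"array"},"squeeze":{"type":"number"}},"required":["targets"]}

```bash
mkdir -p pics
cat > h.py <<'E'
import numpy as np, cv2
from bench import *
from scipy.spatial.transform import Rotation as R
def ray(name,u,v):
    c=camera_info(name);K=np.array(c["intrinsics"]);T=np.array(c["world_from_camera"])
    p=cv2.undistortPoints(np.array([[[u,v]]],float),K,np.array([c["k1"],0,0,0.]))[0,0]
    d=np.array([p[0],-p[1],-1.]);return T[:3,3],T[:3,:3]@d
def onz(name,u,v,z):
    o,d=ray(name,u,v);return o+d*(z-o[2])/d[2]
def dep(name,u,v,D):
    o,d=ray(name,u,v);return o+d*D[int(round(v)),int(round(u))]
def proj(name,P):
    c=camera_info(name);K=np.array(c["intrinsics"]);T=np.array(c["world_from_camera"])
    q=T[:3,:3].T@(np.array(P)-T[:3,3]);x,y=q[0]/-q[2],-q[1]/-q[2]
    s=1+c["k1"]*(x*x+y*y);return K[0,0]*x*s+K[0,2],K[1,1]*y*s+K[1,2]
def save(im,n):cv2.imwrite("pics/"+n,cv2.cvtColor(im,cv2.COLOR_RGB2BGR))
E
python3 - <<'E'
from h import *
for n in("top","side"):
    im,D=get_image(n);save(im,n+"0.png");np.savez("%s0.npz"%n,im=im,D=D)
    c=camera_info(n);print(n,c)
s=get_state();print(s)
print(R.from_rotvec(s["tool_rot"]).as_matrix().round(3))
E
```

```text
top {'intrinsics': array([[364.73510474,   0.        , 265.58864291],
       [  0.        , 364.73510474, 193.93639171],
       [  0.        ,   0.        ,   1.        ]]), 'k1': -0.05139064548045204, 'world_from_camera': array([[-0.01569625,  0.99061952, -0.13574459,  0.38304622],
       [-0.99941324, -0.01141016,  0.0322953 , -0.09432771],
       [ 0.03044349,  0.13617186,  0.99021736,  0.85113429],
       [ 0.        ,  0.        ,  0.        ,  1.        ]])}
side {'intrinsics': array([[400.67601834,   0.        , 256.01000123],
       [  0.        , 400.67601834, 191.40772264],
       [  0.        ,   0.        ,   1.        ]]), 'k1': -0.022179067765655255, 'world_from_camera': array([[-0.90824902,  0.31109696, -0.27982567,  0.21435845],
       [-0.41837188, -0.68632945,  0.59490912,  0.46490614],
       [-0.00697818,  0.65739682,  0.75351226,  0.80842624],
       [ 0.        ,  0.        ,  0.        ,  1.        ]])}
{'time': 0.1, 'joint_positions': array([ 1.1511023 ,  0.32176961, -0.07003204,  1.45153624,  0.02258285,
        1.37081267, -0.05689611]), 'qd': array([-0.00232594, -0.00298048, -0.00075471, -0.0027089 ,  0.00058786,
       -0.00055497,  0.00077719]), 'joint_torque': array([ 3.32671407e-04, -4.92571163e+01, -4.05580765e-01, -3.13402712e+01,
       -6.42590923e-02,  3.94133676e-02,  1.12486600e-04]), 'position': array([ 0.27294542, -0.58940872,  0.24056539]), 'tool_rot': array([ 0.88492709,  1.38528257, -0.88351896]), 'ft_force': array([-0.01453041, -0.68377491,  0.26131366]), 'torque': array([ 0.02841243, -0.01382393,  0.01274199]), 'grip_width': 0.996662979036563}
[[-0.001  0.907  0.42 ]
 [ 0.002  0.42  -0.907]
 [-1.    -0.    -0.002]]
```

View pics/top0.png

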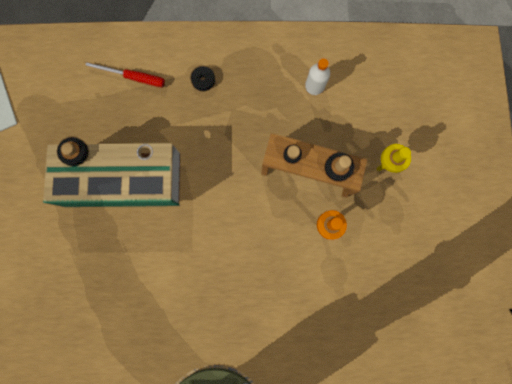

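View pics/side0.png

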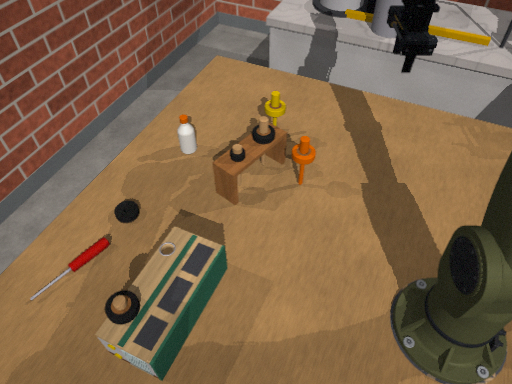

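The top view shows the wooden rack with the large black wheel at about (340,166) and the small wheel at (292,153). It also shows the van's empty hole at (145,152) and the fitted front axle at (70,150).

These could be mistaken for the axle:
- the small axle at (292,153)
- the yellow axle at (396,158)
- the orange axle at (332,225)
- the van's front axle at (70,150)
- a loose wheel at (203,78)

My choice is the black wheel with the tall wooden hub at (343,165). I'll check it in close crops.

Run:
```python
from h import *
t=np.load("top0.npz");s=np.load("side0.npz")
def crop(im,x,y,w,h,k):return cv2.resize(im[y:y+h,x:x+w],None,fx=k,fy=k,interpolation=cv2.INTER_NEAREST)
a=crop(t["im"],310,140,50,50,8);b=crop(t["im"],125,135,40,40,10)
c=crop(s["im"],235,110,50,50,8);d=crop(s["im"],148,228,40,40,10)
save(np.vstack([np.hstack([a,b]),np.hstack([c,d])])[::1],"crop.png")
i=cv2.imread("pics/crop.png");cv2.imwrite("pics/crop1.png",cv2.resize(i,(600,600)))
for n,f,pts in(("top",t,[(343,165),(341,178),(292,153),(70,150),(145,152),(155,160),(150,148),(300,170)]),("side",s,[(264,121),(237,149),(121,303),(168,249),(180,240)])):
    for p in pts: print(n,p,dep(n,*p,f["D"]).round(4))
```

```text
top (343, 165) [ 0.5308 -0.2663  0.1707]
top (341, 178) [ 0.5129 -0.2714  0.1293]
top (292, 153) [ 0.5609 -0.171   0.1475]
top (70, 150) [0.5716 0.2685 0.1481]
top (145, 152) [ 0.6049  0.1651 -0.0033]
top (155, 160) [0.5578 0.1089 0.1118]
top (150, 148) [0.5835 0.1202 0.1113]
top (300, 170) [ 0.534  -0.1908  0.1103]
side (264, 121) [ 0.5299 -0.2572  0.172 ]
side (237, 149) [ 0.5598 -0.1638  0.145 ]
side (121, 303) [0.566  0.2812 0.1511]
side (168, 249) [ 0.6305  0.0782 -0.0017]
side (180, 240) [0.5611 0.1035 0.1125]
```

View pics/crop1.png

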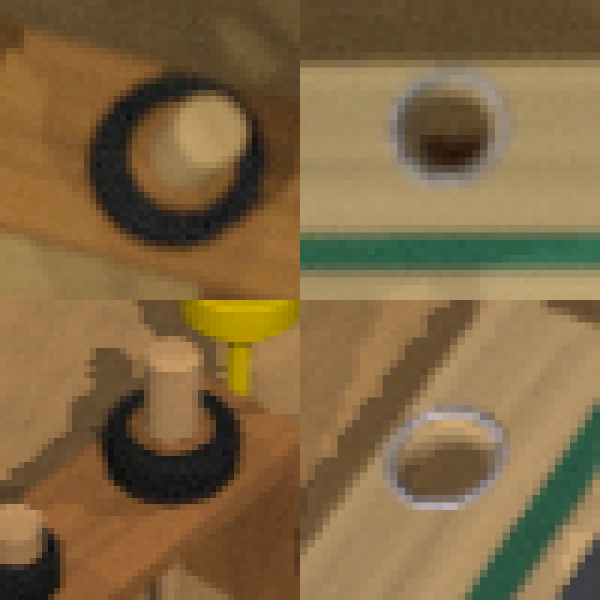

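Run:
```python
from h import *
t=np.load("top0.npz");s=np.load("side0.npz")
print("hubtop",onz("top",344.8,161.3,.172).round(4),onz("side",263,118.8,.172).round(4))
print("hole",onz("top",144.5,151.6,.115).round(4),onz("side",167.2,248.7,.115).round(4))
# masks
for n,f,(u,v),r in(("top",t,(341,166),20),("side",s,(263,133),16)):
    im=f["im"];hsv=cv2.cvtColor(im,cv2.COLOR_RGB2HSV);m=(hsv[...,2]<70).astype(np.uint8)
    mm=np.zeros_like(m);cv2.circle(mm,(u,v),r,1,-1);m&=mm
    c=max(cv2.findContours(m,0,1)[0],key=cv2.contourArea);e=cv2.fitEllipse(cv2.convexHull(c));print(n,e,onz(n,*e[0],.122).round(4))
for n,f,(u,v) in(("top",t,(144,152)),("side",s,(167,249))):
    im=f["im"].astype(int);S=(im[...,0]-im[...,2])  # rim is bluish
    m=(S<12).astype(np.uint8);mm=np.zeros_like(m);cv2.circle(mm,(u,v),11,1,-1);m&=mm
    c=cv2.findNonZero(m);h=cv2.convexHull(c);e=cv2.fitEllipse(h);print(n,len(c),e,onz(n,*e[0],.115).round(4))
# lower-hole & sanity: van nose axle hub
print("van panel depth", [dep("top",*p,t["D"]).round(4)[2] for p in((100,155),(120,150),(160,150))])
print("front hub",onz("top",70,150,.15).round(4))
# edges of van in top: green stripe / edge direction
im=t["im"];hsv=cv2.cvtColor(im,cv2.COLOR_RGB2HSV)
m=cv2.inRange(hsv,(65,80,40),(100,255,255));m[:,200:]=0;m[185:]=0
ys,xs=np.nonzero(m);i=ys<180
P=np.array([onz("top",x,y,.115)[:2] for x,y in zip(xs[i],ys[i])]);
d=np.linalg.svd(P-P.mean(0),full_matrices=0)[2][0];print("stripe dir",d,len(P))
```

```text
hubtop [ 0.5377 -0.2698  0.172 ] [ 0.5358 -0.2641  0.172 ]
hole [0.575  0.1302 0.115 ] [0.5724 0.134  0.115 ]
top ((339.3545227050781, 166.22874450683594), (27.861812591552734, 29.68045997619629), 61.37376022338867) [ 0.5388 -0.2709  0.122 ]
side ((262.9147033691406, 133.57235717773438), (20.139511108398438, 23.757877349853516), 90.65228271484375) [ 0.5365 -0.2659  0.122 ]Traceback (most recent call last):
  File "<stdin>", line 13, in <module>
cv2.error: OpenCV(4.12.0) /io/opencv/modules/imgproc/src/shapedescr.cpp:361: error: (-201:Incorrect size of input array) There should be at least 5 points to fit the ellipse in function 'fitEllipseNoDirect'
```

The crops confirm the choice: a black 60 mm wheel with a tall wooden hub in the rack. The axle is near (0.537, -0.268) and the hole near (0.574, 0.132). The two cameras differ by about 4–5 mm in absolute position, but they agree on the axle-to-hole offset to within 2 mm. First I'll turn the jaws across the rack.

jog_arm(targets=[[-10, 0, 0, 0, 0, 0, 8.7], [-10, 0, 0, 0, 0, 0, 8.7], [-10, 0, 0, 0, 0, 0, 8.7], [-10, 0, 0, 0, 0, 0, 8.7], [-10, 0, 0, 0, 0, 0, 8.7], [0, 0, 0, 0, 0, 0, 8.7]])

```text
time: 0.85
position: [0.273, -0.5896, 0.241]
tool_rot: [0.21, 1.561, -0.208]
ft_force: [0.6, -0.4, -1.0]
grip_width: 0.998
```

```bash
cat >> h.py <<'E'
def goto(*P):
    s=get_state();M=R.from_rotvec(s["tool_rot"]).as_matrix()
    print("t",round(s["time"],2),"pos",s["position"].round(4),"F",s["ft_force"].round(1),"T",s["torque"].round(2),"w",round(s["grip_width"]*87,1),"q",s["joint_positions"].round(2));print(M.round(3))
    for p in P:print(p,"cm tool",((M.T@(np.array(p)-s["position"]))*100).round(2))
E
python3 - <<'E'
from h import *
goto((.537,-.2675,.24),(.537,-.2675,.156))
t=np.load("top0.npz");s=np.load("side0.npz")
for p in((396,155),(332,222)):print(dep("top",*p,t["D"]).round(3))
for n,f,(u,v) in(("top",t,(144,152)),("side",s,(167,249))):
    im=f["im"].astype(int);S=(im[...,0]-im[...,2]);print(S[v-9:v+10:3,u-10:u+11:2])
E
```

```text
t 0.85 pos [ 0.273  -0.5896  0.241 ] F [ 0.6 -0.4 -1. ] T [-0.04 -0.12 -0.02] w 86.8 q [ 1.24  0.33 -0.18  1.45  0.06  1.37  0.79]
[[-0.     0.263  0.965]
 [ 0.001  0.965 -0.263]
 [-1.     0.001 -0.001]]
(0.537, -0.2675, 0.24) cm tool [ 0.12 38.03 16.99]
(0.537, -0.2675, 0.156) cm tool [ 8.52 38.02 17.  ]
[ 0.555 -0.381  0.148]
[ 0.422 -0.242  0.164]
[[62 61 60 57 49 43 44 55 63 58 64]
 [67 67 58 15 29 51 53 34 29 66 68]
 [64 57  9 41 44 47 51 53 50 39 68]
 [69 45 19 35 42 48 46 46 48 27 64]
 [66 61 20 34 26 27 36 28 22 54 67]
 [66 63 56 20 18 14 16 27 57 65 66]
 [69 68 68 70 72 69 67 69 68 70 70]]
[[ 78  54  53  60  77  72  69  71  70  72  73]
 [ 55  52  61  39   5  30  30   9  42  73  68]
 [ 52  48  11  77  72  69  66  74  43  48  72]
 [ 67  29  53  49  58  51  51  51  41  41  78]
 [ 74  46  10  55  54  51  54  38  22  77  78]
 [ 69  70  61  18   9   3  38  75  79  78  64]
 [ 69  71  69  73  69  70  74  79  77  61 -20]]
```

jog_arm(targets=[[0, 0, 0, 0, 2, 1, 8.7], [0, 0, 0, 0, 4, 1.8, 8.7], [0, 0, 0, 0, 4.5, 2, 8.7], [0, 0, 0, 0, 4.5, 2, 8.7], [0, 0, 0, 0, 4.5, 2, 8.7], [0, 0, 0, 0, 4.5, 2, 8.7], [0, 0, 0, 0, 4.5, 2, 8.7], [0, 0, 0, 0, 4.5, 2, 8.7], [0, 0, 0, 0, 4, 1.8, 8.7], [0, 0, 0, 0, 1, 0.4, 8.7]])

```text
time: 2.1
position: [0.5391, -0.2614, 0.2417]
tool_rot: [0.205, 1.56, -0.201]
ft_force: [0.2, 0.2, -0.1]
grip_width: 1.001
```

jog_arm(targets=[[0, 0, 0, 0, 0, 0, 8.7], [0, 0, 0, 0, 0, 0, 8.7]])

```text
time: 2.35
position: [0.5355, -0.2689, 0.2414]
tool_rot: [0.209, 1.561, -0.211]
ft_force: [-0.2, -1.2, 0.2]
grip_width: 1.001
```

Run:
```python
from h import *
goto((.537,-.2675,.24),(.537,-.2675,.156))
for n in("top","side"):
    im,D=get_image(n);save(im,n+"1.png")
a=cv2.imread("pics/top1.png")[90:240,250:450];b=cv2.imread("pics/side1.png")[40:190,170:370]
cv2.imwrite("pics/c1.png",cv2.resize(np.vstack([a,b]),None,fx=2,fy=2,interpolation=2))
```

```text
t 2.35 pos [ 0.5355 -0.2689  0.2414] F [-0.2 -1.2  0.2] T [-0.07 -0.06  0.08] w 87.1 q [ 0.78  0.24 -0.43  1.57  0.1   1.35  0.08]
[[-0.001  0.264  0.965]
 [-0.001  0.965 -0.264]
 [-1.    -0.001 -0.001]]
(0.537, -0.2675, 0.24) cm tool [0.14 0.17 0.11]
(0.537, -0.2675, 0.156) cm tool [8.54 0.18 0.11]
```

View pics/c1.png

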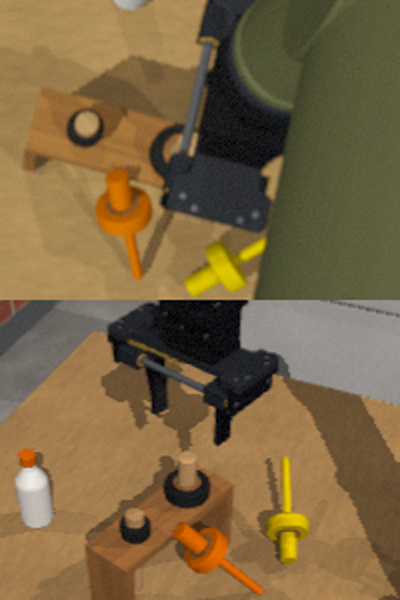

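The orange and yellow dummies have toppled. My tips were at least 0.22 m up and I saw no force, so they probably fell on their own. I'll check that they have come to rest and don't block the fingers.

Run:
```python
from h import *
for n in("top","side"):
    im,D=get_image(n);save(im,n+"2.png")
    hsv=cv2.cvtColor(im,cv2.COLOR_RGB2HSV)
    for nm,lo,hi in(("orange",(5,200,150),(17,255,255)),("yellow",(24,200,120),(33,255,255))):
        m=cv2.inRange(hsv,lo,hi);ys,xs=np.nonzero(m)
        if n=="side":k=ys>60
        else:k=(ys>130)
        k&=(xs>210)&(xs<440)
        P=np.array([dep(n,x,y,D) for x,y in zip(xs[k],ys[k])])
        print(n,nm,k.sum(),P.min(0).round(3),P.max(0).round(3))
a=cv2.imread("pics/top2.png")[90:240,250:450];b=cv2.imread("pics/side2.png")[40:190,170:370]
cv2.imwrite("pics/c2.png",cv2.resize(np.hstack([a,b]),None,fx=2,fy=2,interpolation=2))
```

```text
top orange 638 [ 0.383 -0.243 -0.002] [ 0.524 -0.094  0.851]
top yellow 453 [ 0.381 -0.384 -0.003] [ 0.437 -0.094  0.851]
side orange 413 [ 0.397 -0.24   0.003] [ 0.518 -0.156  0.09 ]
side yellow 382 [ 0.214 -0.499  0.001] [0.426 0.465 0.808]
```

View pics/c2.png

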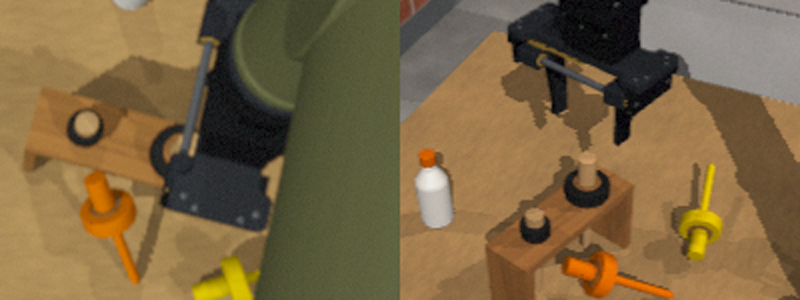

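Both dummies are lying low and still rolling slowly, clear of the fingers (below 0.09 m). Descending over the hub.

jog_arm(targets=[[0, 0, 0, 1, 0.15, 0.1, 8.7], [0, 0, 0, 1.5, 0, 0, 8.7], [0, 0, 0, 1.5, 0, 0, 8.7], [0, 0, 0, 1.5, 0, 0, 8.7], [0, 0, 0, 1.2, 0, 0, 8.7], [0, 0, 0, 1.0, 0, 0, 8.7], [0, 0, 0, 0.7, 0, 0, 8.7], [0, 0, 0, 0, 0, 0, 8.7], [0, 0, 0, 0, 0, 0, 8.7]])

```text
time: 3.68
position: [0.5382, -0.2664, 0.1581]
tool_rot: [0.207, 1.56, -0.208]
ft_force: [-0.3, 1.5, -0.3]
grip_width: 1.001
```

Run:
```python
from h import *
goto((.537,-.2675,.156))
im,D=get_image("side");save(im,"side3.png")
b=cv2.imread("pics/side3.png")[60:180,190:350]
cv2.imwrite("pics/c3.png",cv2.resize(b,None,fx=4,fy=4,interpolation=2))
```

```text
t 3.67 pos [ 0.5382 -0.2664  0.1581] F [-0.3  1.5 -0.3] T [-0.01 -0.09  0.01] w 87.1 q [ 0.77  0.3  -0.43  1.67  0.13  1.2   0.05]
[[ 0.001  0.261  0.965]
 [-0.001  0.965 -0.261]
 [-1.    -0.     0.001]]
(0.537, -0.2675, 0.156) cm tool [ 0.21 -0.14 -0.09]
```

View pics/c3.png

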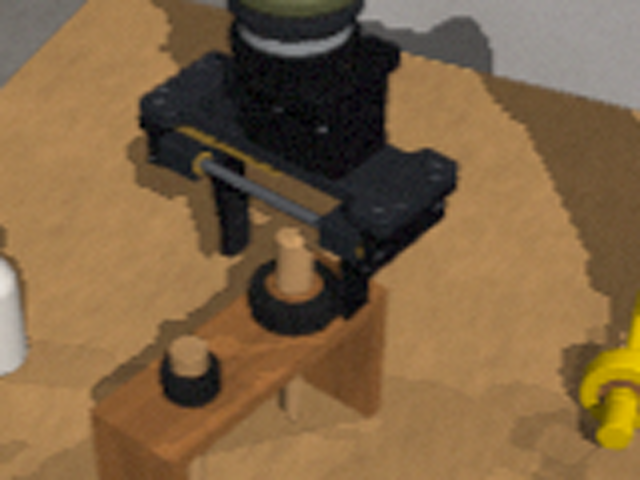

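The hub at (294,260) in the crop sits midway between the fingertips at (233,245) and (350,305). Closing now.

jog_arm(targets=[[0, 0, 0, 0.1, 0, 0, 5], [0, 0, 0, 0, 0, 0, 3.5], [0, 0, 0, 0, 0, 0, 2], [0, 0, 0, 0, 0, 0, 1.5], [0, 0, 0, 0, 0, 0, 1.5], [0, 0, 0, 0, 0, 0, 1.5], [0, 0, 0, 0, 0, 0, 1.5]], squeeze=10)

```text
time: 4.6
position: [0.5381, -0.2663, 0.1566]
tool_rot: [0.207, 1.56, -0.208]
ft_force: [0.5, 0.2, -0.6]
grip_width: 0.289
```

Run:
```python
from h import *
goto()
```

```text
t 4.6 pos [ 0.5381 -0.2663  0.1566] F [ 0.5  0.2 -0.6] T [-0.06 -0.22 -0.  ] w 25.1 q [ 0.77  0.3  -0.43  1.68  0.13  1.19  0.05]
[[ 0.     0.261  0.965]
 [-0.     0.965 -0.261]
 [-1.    -0.     0.001]]
```

Grip width is 25 mm, matching the hub. Tightening and lifting straight up.

jog_arm(targets=[[0, 0, 0, 0, 0, 0, 1.5], [0, 0, 0, 0, 0, 0, 1.5], [0, 0, 0, -0.5, 0, 0, 1.5], [0, 0, 0, -1, 0, 0, 1.5], [0, 0, 0, -1.5, 0, 0, 1.5], [0, 0, 0, -2, 0, 0, 1.5], [0, 0, 0, -2, 0, 0, 1.5], [0, 0, 0, -2, 0, 0, 1.5], [0, 0, 0, -2, 0, 0, 1.5], [0, 0, 0, -2, 0, 0, 1.5]], squeeze=35)

```text
time: 5.85
position: [0.5381, -0.2662, 0.2886]
tool_rot: [0.207, 1.56, -0.208]
ft_force: [0.2, 0.1, -1.7]
grip_width: 0.266
```

jog_arm(targets=[[0, 0, 0, -2, 0, 0, 1.5], [0, 0, 0, -1.5, 0, 0, 1.5], [0, 0, 0, -0.5, 0, 0, 1.5], [0, 0, 0, 0, 0, 0, 1.5], [0, 0, 0, 0, 0, 0, 1.5]])

```text
time: 6.48
position: [0.5375, -0.2661, 0.3256]
tool_rot: [0.208, 1.562, -0.207]
ft_force: [0.4, 0.6, -1.5]
grip_width: 0.266
```

Run:
```python
from h import *
goto((.5749,.1327,.33))
for n in("top","side"):
    im,D=get_image(n);save(im,n+"4.png")
a=cv2.imread("pics/top4.png")[90:240,250:450];b=cv2.imread("pics/side4.png")[20:170,170:370]
cv2.imwrite("pics/c4.png",cv2.resize(np.hstack([a,b]),None,fx=2,fy=2,interpolation=2))
```

```text
t 6.47 pos [ 0.5375 -0.2661  0.3256] F [ 0.4  0.6 -1.5] T [-0.04 -0.04  0.01] w 23.1 q [ 0.78  0.22 -0.43  1.43  0.09  1.51  0.08]
[[-0.001  0.261  0.965]
 [ 0.001  0.965 -0.261]
 [-1.     0.    -0.002]]
(0.5749, 0.1327, 0.33) cm tool [-0.42 39.47 -6.81]
```

View pics/c4.png

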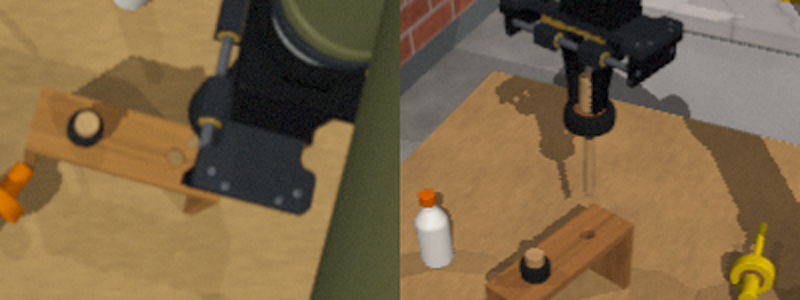

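Lifted cleanly: the rack hole is empty and the small axle is still standing. Moving over the van.

jog_arm(targets=[[0, 0, 0, -0.5, 2, -0.3, 1.5], [0, 0, 0, 0, 4, -0.7, 1.5], [0, 0, 0, 0, 4.5, -0.8, 1.5], [0, 0, 0, 0, 4.5, -0.8, 1.5], [0, 0, 0, 0, 4.5, -0.8, 1.5], [0, 0, 0, 0, 4.5, -0.8, 1.5], [0, 0, 0, 0, 4.5, -0.8, 1.5], [0, 0, 0, 0, 4.5, -0.8, 1.5], [0, 0, 0, 0, 4, -0.6, 1.5], [0, 0, 0, 0, 2, -0.4, 1.5]])

```text
time: 7.82
position: [0.5729, 0.1331, 0.3321]
tool_rot: [0.205, 1.561, -0.202]
ft_force: [-0.2, 0.6, -1.3]
grip_width: 0.266
```

jog_arm(targets=[[0, 0, 0, 0, 0.5, 0, 1.5], [0, 0, 0, 0, 0, 0, 1.5], [0, 0, 0, 0, 0, 0, 1.5], [0, 0, 0, 0, 0, 0, 1.5]])

```text
time: 8.32
position: [0.5756, 0.1316, 0.3316]
tool_rot: [0.209, 1.561, -0.209]
ft_force: [0.3, -0.5, -2.3]
grip_width: 0.265
```

Run:
```python
from h import *
goto((.5749,.1327,.33))
for n in("top","side"):
    im,D=get_image(n);save(im,n+"5.png");np.savez(n+"5.npz",im=im,D=D)
a=cv2.imread("pics/top5.png")[90:240,30:230];b=cv2.imread("pics/side5.png")[130:280,80:280]
cv2.imwrite("pics/c5.png",cv2.resize(np.vstack([a,b]),None,fx=2,fy=2,interpolation=2))
```

```text
t 8.32 pos [0.5756 0.1316 0.3316] F [ 0.3 -0.5 -2.3] T [-0.03 -0.04 -0.01] w 23.1 q [ 0.32  0.23 -0.7   1.44  0.15  1.53 -0.65]
[[ 0.     0.263  0.965]
 [-0.001  0.965 -0.263]
 [-1.    -0.     0.   ]]
(0.5749, 0.1327, 0.33) cm tool [ 0.16  0.09 -0.1 ]
```

View pics/c5.png

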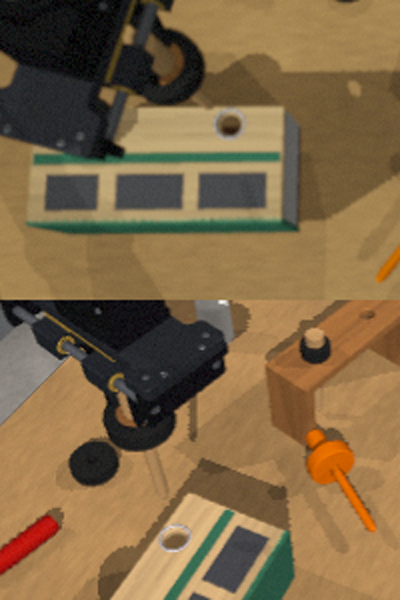

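View pics/side5.png

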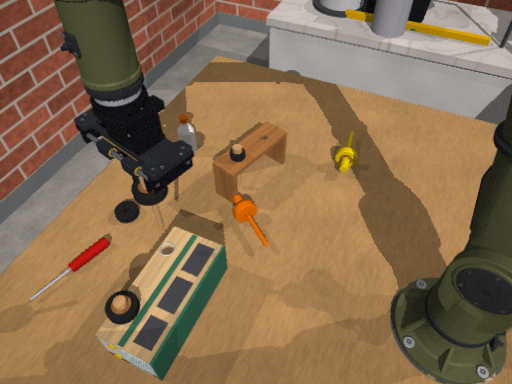

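Run:
```python
from h import *
s=np.load("side5.npz");t=np.load("top5.npz")
a=cv2.cvtColor(s["im"],cv2.COLOR_RGB2BGR)[160:260,115:195]
b=cv2.cvtColor(t["im"],cv2.COLOR_RGB2BGR)[90:170,80:160]
cv2.imwrite("pics/c6.png",np.hstack([cv2.resize(a,None,fx=5,fy=5,interpolation=0),cv2.resize(cv2.copyMakeBorder(b,0,20,0,0,0),None,fx=5,fy=5,interpolation=0)]))
x,y=.5756,.1316
for z in(.183,.22,.28,.287,.307):print(z,np.round(proj("side",(x,y,z)),1),np.round(proj("top",(x,y,z)),1))
```

```text
0.183 [160.3 227.8] [133.1 142.3]
0.22 [156.6 216. ] [126.3 136.5]
0.28 [149.9 195. ] [113.6 125.8]
0.287 [149.1 192.4] [112.  124.4]
0.307 [146.6 184.6] [107.  120.2]
```

View pics/c6.png

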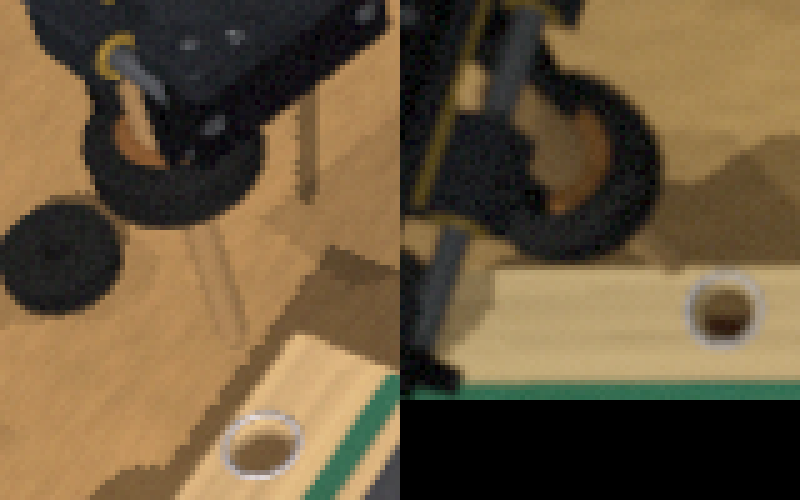

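Both views show the rod nearly above the hole. The tip is at about (162,228) in the side view and (135,143.5) in the top view. I'll lower it to just above the panel and compare the tip with the hole directly.

jog_arm(targets=[[0, 0, 0, 1, 0.05, -0.1, 1.5], [0, 0, 0, 1.5, 0, 0, 1.5], [0, 0, 0, 1.5, 0, 0, 1.5], [0, 0, 0, 1, 0, 0, 1.5], [0, 0, 0, 0.5, 0, 0, 1.5], [0, 0, 0, 0, 0, 0, 1.5], [0, 0, 0, 0, 0, 0, 1.5], [0, 0, 0, 0, 0, 0, 1.5]])

```text
time: 9.43
position: [0.5749, 0.1337, 0.2771]
tool_rot: [0.208, 1.56, -0.207]
ft_force: [-0.7, 0.2, -0.4]
grip_width: 0.268
```

Run:
```python
from h import *
goto((.5749,.1327,.27))
for n in("top","side"):
    im,D=get_image(n);np.savez(n+"7.npz",im=im,D=D)
s=np.load("side7.npz");t=np.load("top7.npz")
a=cv2.cvtColor(s["im"],cv2.COLOR_RGB2BGR)[190:270,130:210]
b=cv2.cvtColor(t["im"],cv2.COLOR_RGB2BGR)[90:170,90:170]
cv2.imwrite("pics/c7.png",cv2.resize(np.hstack([a,b]),None,fx=5,fy=5,interpolation=0))
```

```text
t 9.43 pos [0.5749 0.1337 0.2771] F [-0.7  0.2 -0.4] T [ 0.01 -0.08 -0.  ] w 23.4 q [ 0.32  0.24 -0.7   1.53  0.16  1.42 -0.66]
[[ 0.001  0.261  0.965]
 [ 0.     0.965 -0.261]
 [-1.     0.     0.001]]
(0.5749, 0.1327, 0.27) cm tool [ 0.71 -0.09  0.02]
```

View pics/c7.png

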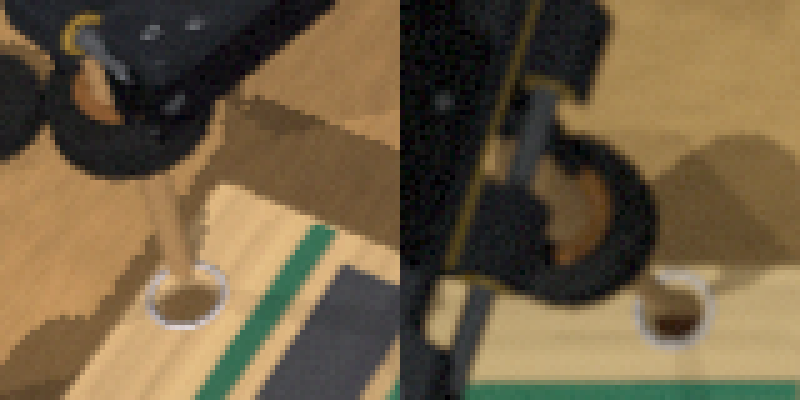

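Run:
```python
from h import *
s=np.load("side7.npz");t=np.load("top7.npz")
print("side",(onz("side",165.9,245.4,.1285)-onz("side",167,249,.115)).round(4))
print("top",(onz("top",141.2,150.6,.1285)-onz("top",144.5,151.8,.115)).round(4))
a=cv2.cvtColor(s["im"],cv2.COLOR_RGB2BGR)[218:263,145:190]
b=cv2.cvtColor(t["im"],cv2.COLOR_RGB2BGR)[130:175,120:165]
f=lambda i:cv2.convertScaleAbs(cv2.resize(i,None,fx=8,fy=8,interpolation=2),alpha=1.5)
A=f(a);B=f(b)
# predicted tip if centred over hole (by each camera) at z .1285
for I,n,h,o in((A,"side",onz("side",167,249,.115),(145,218)),(B,"top",onz("top",144.5,151.8,.115),(120,130))):
    for z in(.115,.1285,.16):
        p=np.array(proj(n,(h[0],h[1],z)));q=((p-o+.5)*8).astype(int);cv2.circle(I,tuple(int(i) for i in q),2,(0,0,255),-1)
cv2.imwrite("pics/c8.png",np.hstack([A,B]))
```

```text
side [-0.0002  0.0001  0.0135]
top [-0.0009  0.0027  0.0135]
```

View pics/c8.png

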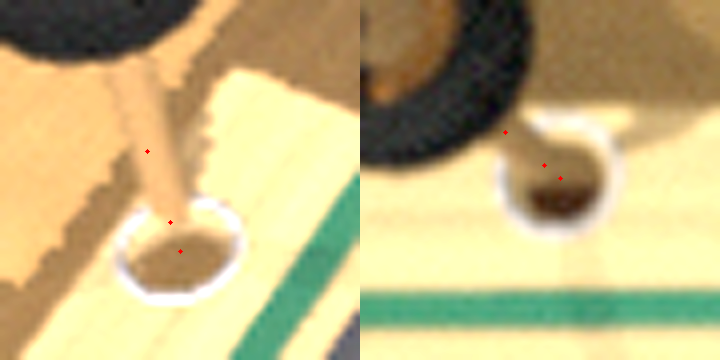

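The tip is within about 2 mm of the hole centre in both views, against a margin of 5.5 mm. I'll shift +1 mm in x and lower in stages, watching the force.

jog_arm(targets=[[0, 0, 0, 0.3, -0.05, 0.1, 1.5], [0, 0, 0, 0.5, 0, 0, 1.5], [0, 0, 0, 0.7, 0, 0, 1.5], [0, 0, 0, 0.8, 0, 0, 1.5], [0, 0, 0, 0.8, 0, 0, 1.5], [0, 0, 0, 0.5, 0, 0, 1.5], [0, 0, 0, 0, 0, 0, 1.5], [0, 0, 0, 0, 0, 0, 1.5]])

```text
time: 10.52
position: [0.5757, 0.1329, 0.2408]
tool_rot: [0.208, 1.56, -0.207]
ft_force: [0.8, 0.7, -1.5]
grip_width: 0.264
```

Run:
```python
from h import *
goto((.5755,.1327,.16))
for n in("top","side"):
    im,D=get_image(n);np.savez(n+"9.npz",im=im,D=D)
s=np.load("side9.npz");t=np.load("top9.npz")
a=cv2.cvtColor(s["im"],cv2.COLOR_RGB2BGR)[208:268,130:190]
b=cv2.cvtColor(t["im"],cv2.COLOR_RGB2BGR)[110:170,110:170]
cv2.imwrite("pics/c9.png",cv2.convertScaleAbs(cv2.resize(np.hstack([a,b]),None,fx=6,fy=6,interpolation=2),alpha=1.4))
```

```text
t 10.53 pos [0.5757 0.1329 0.2408] F [ 0.8  0.7 -1.5] T [-0.02 -0.08 -0.01] w 22.9 q [ 0.32  0.26 -0.7   1.59  0.17  1.36 -0.66]
[[ 0.     0.261  0.965]
 [ 0.     0.965 -0.261]
 [-1.     0.     0.   ]]
(0.5755, 0.1327, 0.16) cm tool [ 8.08 -0.02 -0.01]
```

View pics/c9.png

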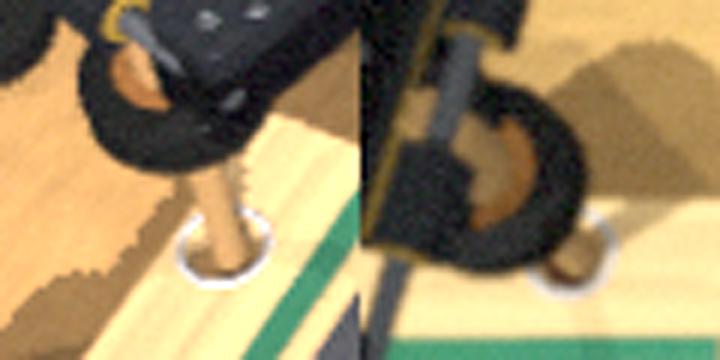

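The rod is in the upper hole with no contact force, sitting about 2 mm toward -x of centre. I'll nudge it and continue down.

jog_arm(targets=[[0, 0, 0, 0.3, 0.1, 0.1, 1.5], [0, 0, 0, 0.6, 0, 0, 1.5], [0, 0, 0, 0.8, 0, 0, 1.5], [0, 0, 0, 0.8, 0, 0, 1.5], [0, 0, 0, 0.6, 0, 0, 1.5], [0, 0, 0, 0.3, 0, 0, 1.5], [0, 0, 0, 0, 0, 0, 1.5], [0, 0, 0, 0, 0, 0, 1.5]])

```text
time: 11.62
position: [0.5769, 0.1336, 0.2068]
tool_rot: [0.208, 1.56, -0.207]
ft_force: [0.0, 0.4, -1.2]
grip_width: 0.267
```

jog_arm(targets=[[0, 0, 0, 0.3, 0, 0, 1.5], [0, 0, 0, 0.4, 0, 0, 1.5], [0, 0, 0, 0.5, 0, 0, 1.5], [0, 0, 0, 0.5, 0, 0, 1.5], [0, 0, 0, 0.5, 0, 0, 1.5], [0, 0, 0, 0.3, 0, 0, 1.5], [0, 0, 0, 0, 0, 0, 1.5], [0, 0, 0, 0, 0, 0, 1.5]])

```text
time: 12.62
position: [0.5768, 0.1336, 0.1817]
tool_rot: [0.207, 1.56, -0.207]
ft_force: [-0.9, -1.2, -1.6]
grip_width: 0.264
```

Run:
```python
from h import *
goto((.5765,.1335,.16))
for n in("top","side"):
    im,D=get_image(n);np.savez(n+"10.npz",im=im,D=D)
s=np.load("side10.npz");t=np.load("top10.npz")
a=cv2.cvtColor(s["im"],cv2.COLOR_RGB2BGR)[208:268,130:190]
b=cv2.cvtColor(t["im"],cv2.COLOR_RGB2BGR)[110:170,110:170]
cv2.imwrite("pics/c10.png",cv2.convertScaleAbs(cv2.resize(np.hstack([a,b]),None,fx=6,fy=6,interpolation=2),alpha=1.4))
```

```text
t 12.62 pos [0.5768 0.1336 0.1817] F [-0.9 -1.2 -1.6] T [-0.03 -0.06  0.  ] w 23.0 q [ 0.3   0.31 -0.69  1.66  0.2   1.25 -0.69]
[[ 0.     0.261  0.965]
 [ 0.     0.965 -0.261]
 [-1.     0.     0.   ]]
(0.5765, 0.1335, 0.16) cm tool [ 2.17 -0.02 -0.03]
```

View pics/c10.png

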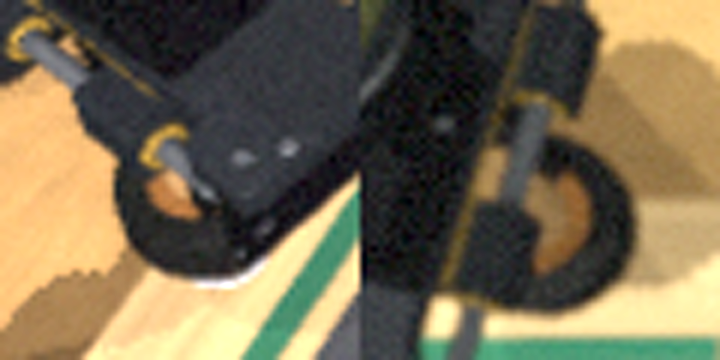

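The tip is at the lower panel with no contact force. Continuing slowly.

jog_arm(targets=[[0, 0, 0, 0.3, 0, 0, 1.5], [0, 0, 0, 0.4, 0, 0, 1.5], [0, 0, 0, 0.4, 0, 0, 1.5], [0, 0, 0, 0.4, 0, 0, 1.5], [0, 0, 0, 0.3, 0, 0, 1.5], [0, 0, 0, 0, 0, 0, 1.5], [0, 0, 0, 0, 0, 0, 1.5]])

```text
time: 13.6
position: [0.5768, 0.1335, 0.1636]
tool_rot: [0.208, 1.561, -0.208]
ft_force: [0.7, 0.7, -0.6]
grip_width: 0.269
```

jog_arm(targets=[[0, 0, 0, 0.1, 0, 0, 1.5], [0, 0, 0, 0.1, 0, 0, 1.5], [0, 0, 0, 0.1, 0, 0, 1.5], [0, 0, 0, 0, 0, 0, 1.5], [0, 0, 0, 0, 0, 0, 1.5]])

```text
time: 14.22
position: [0.5767, 0.1335, 0.1605]
tool_rot: [0.207, 1.561, -0.208]
ft_force: [0.2, 0.7, -1.5]
grip_width: 0.269
```

Run:
```python
from h import *
goto()
```

```text
t 14.22 pos [0.5767 0.1335 0.1605] F [ 0.2  0.7 -1.5] T [-0.07 -0.06 -0.03] w 23.4 q [ 0.3   0.32 -0.68  1.68  0.22  1.21 -0.7 ]
[[ 0.     0.261  0.965]
 [-0.     0.965 -0.261]
 [-1.    -0.     0.   ]]
```

Expected contact is at a TCP height of about 0.1595. I'll creep down until I see the contact force.

jog_arm(targets=[[0, 0, 0, 0.05, 0, 0, 1.5], [0, 0, 0, 0.05, 0, 0, 1.5], [0, 0, 0, 0, 0, 0, 1.5], [0, 0, 0, 0, 0, 0, 1.5]])

```text
time: 14.72
position: [0.5767, 0.1335, 0.1596]
tool_rot: [0.207, 1.561, -0.208]
ft_force: [-0.8, 0.2, -0.6]
grip_width: 0.266
```

jog_arm(targets=[[0, 0, 0, 0.05, 0, 0, 1.5], [0, 0, 0, 0, 0, 0, 1.5], [0, 0, 0, 0, 0, 0, 1.5]])

```text
time: 15.1
position: [0.5768, 0.1335, 0.1596]
tool_rot: [0.207, 1.56, -0.208]
ft_force: [-3.2, -1.3, 5.9]
grip_width: 0.265
```

Contact of about 6 N at exactly the expected height, so the wheel is seated. Easing the grip, then opening.

jog_arm(targets=[[0, 0, 0, 0, 0, 0, 1.5], [0, 0, 0, 0, 0, 0, 1.5], [0, 0, 0, 0, 0, 0, 2.8], [0, 0, 0, 0, 0, 0, 3.5], [0, 0, 0, 0, 0, 0, 5], [0, 0, 0, 0, 0, 0, 6.5], [0, 0, 0, 0, 0, 0, 6.5]], squeeze=4)

```text
time: 15.98
position: [0.5767, 0.1335, 0.159]
tool_rot: [0.207, 1.561, -0.208]
ft_force: [0.6, -0.5, -0.1]
grip_width: 0.655
```

Run:
```python
from h import *
goto()
for n in("top","side"):
    im,D=get_image(n);np.savez(n+"11.npz",im=im,D=D)
s=np.load("side11.npz");t=np.load("top11.npz")
a=cv2.cvtColor(s["im"],cv2.COLOR_RGB2BGR)[188:268,120:200]
b=cv2.cvtColor(t["im"],cv2.COLOR_RGB2BGR)[100:180,100:180]
cv2.imwrite("pics/c11.png",cv2.convertScaleAbs(cv2.resize(np.hstack([a,b]),None,fx=5,fy=5,interpolation=2),alpha=1.4))
```

```text
t 15.97 pos [0.5767 0.1335 0.159 ] F [ 0.6 -0.5 -0.1] T [-0.03 -0.01  0.02] w 57.0 q [ 0.3   0.32 -0.68  1.69  0.22  1.21 -0.7 ]
[[ 0.     0.261  0.965]
 [-0.     0.965 -0.261]
 [-1.    -0.     0.   ]]
```

View pics/c11.png

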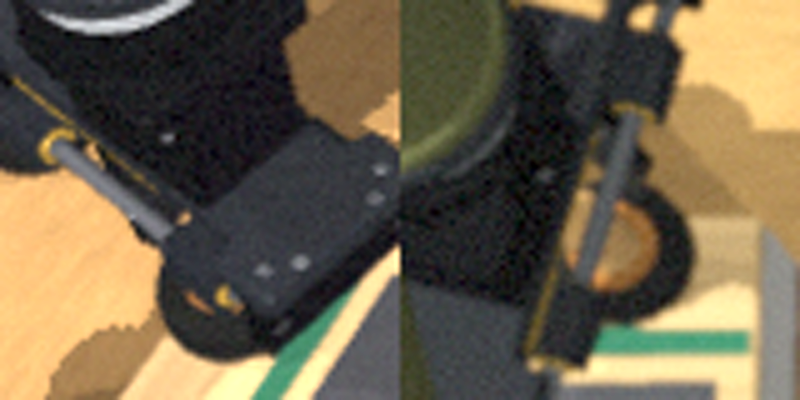

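The jaws are open with no force, and the axle has stayed in place. Retreating straight up, then swinging away so the view is clear.

jog_arm(targets=[[0, 0, 0, -0.3, 0, 0, 8], [0, 0, 0, -0.6, 0, 0, 8], [0, 0, 0, -1, 0, 0, 8], [0, 0, 0, -1.5, 0, 0, 8], [0, 0, 0, -2, 0, 0, 8], [0, 0, 0, -2, 0, 0, 8], [0, 0, 0, -2, 0, 0, 8], [0, 0, 0, -2, 0, 0, 8], [0, 0, 0, -1, -2, 0, 8], [0, 0, 0, 0, -4, 0, 8]])

```text
time: 17.32
position: [0.5613, 0.0773, 0.2849]
tool_rot: [0.206, 1.559, -0.203]
ft_force: [-0.3, -0.2, 0.2]
grip_width: 0.92
```

jog_arm(targets=[[0, 0, 0, 0, -4, 0, 8], [0, 0, 0, 0, -4, 0, 8], [0, 0, 0, 0, -4, 0, 8], [0, 0, 0, 0, -2, 0, 8], [0, 0, 0, 0, 0, 0, 8], [0, 0, 0, 0, 0, 0, 8]])

```text
time: 18.08
position: [0.5248, -0.058, 0.2835]
tool_rot: [0.207, 1.561, -0.206]
ft_force: [0.2, -0.1, -1.0]
grip_width: 0.919
```

Run:
```python
from h import *
goto()
for n in("top","side"):
    im,D=get_image(n);np.savez(n+"12.npz",im=im,D=D);save(im,n+"12.png")
s=np.load("side12.npz");t=np.load("top12.npz")
a=cv2.cvtColor(s["im"],cv2.COLOR_RGB2BGR)[120:330,90:290]
b=cv2.cvtColor(t["im"],cv2.COLOR_RGB2BGR)[60:270,30:230]
cv2.imwrite("pics/c12.png",cv2.resize(np.hstack([a,b]),None,fx=2,fy=2,interpolation=2))
```

```text
t 18.07 pos [ 0.5248 -0.058   0.2835] F [ 0.2 -0.1 -1. ] T [-0.01 -0.11  0.04] w 80.0 q [ 0.61  0.07 -0.57  1.67  0.04  1.41 -0.23]
[[ 0.001  0.26   0.966]
 [ 0.001  0.966 -0.26 ]
 [-1.     0.001  0.   ]]
```

View pics/c12.png

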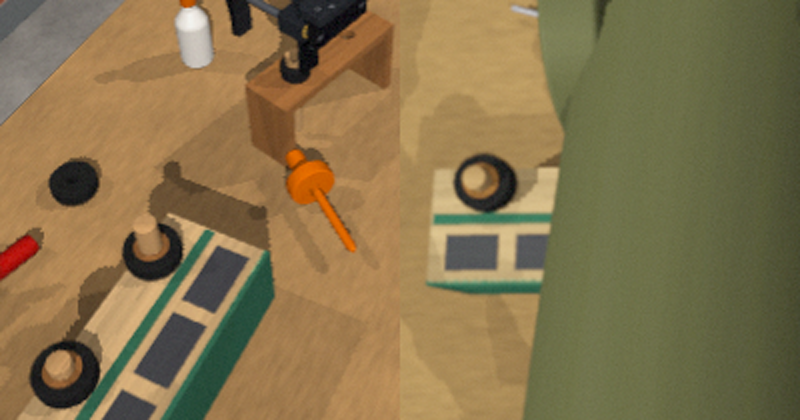

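View pics/side12.png

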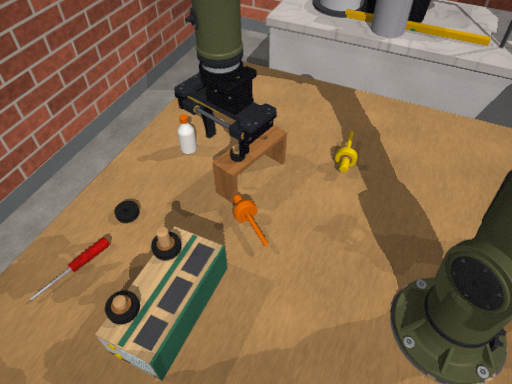

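Run:
```python
from h import *
D=np.load("side12.npz")["D"]
for p in((163,231),(163,232),(154,246),(178,240),(166,256),(160,255)):print(p,dep("side",*p,D).round(4))
print("hubtop at .175",onz("side",163,231.5,.175).round(4))
print("small axle",dep("side",237,148,D).round(3))
print(close_job())
```

```text
(163, 231) [0.5726 0.1304 0.1725]
(163, 232) [0.5699 0.1336 0.1749]
(154, 246) [0.5903 0.1487 0.1339]
(178, 240) [0.5543 0.1161 0.1335]
(166, 256) [0.556  0.1579 0.1329]
(160, 255) [0.5682 0.1609 0.1327]
hubtop at .175 [0.5705 0.1327 0.175 ]
small axle [ 0.561 -0.167  0.145]
the job is handed in; nothing more can be done
None
```

I took the large-wheel axle out of the rack and lowered it, still gripped, through both of the van's holes until its wheel lay flat. I then released it, backed away and handed the job in at about 18 s.

**Final checks:**
- **Seating:** contact came at about 6 N, at the height I expected for a seated wheel. The hub top measures 0.173–0.175 m (0.175 expected). The wheel's top face is level at 0.133–0.134 m all round (0.135 expected).
- **Small axle:** it is still standing in the rack, with its top at 0.145 m (0.147 expected).
- **Gripper:** the jaws were open and the fingertips about 0.26 m up, touching nothing.

**Disagreements and surprises:**
- **Cameras:** they differed by about 4–5 mm in absolute position. I relied on the axle-to-hole offset, where they agreed to about 2 mm, and checked the tip against the hole before lowering.
- **Dummies:** the orange and yellow look-alikes toppled and rolled early on. The fingertips were about 0.22 m up and I saw no contact force, so I believe they fell on their own. Both are still on the table.
- **Last view:** the arm hid the rear hole from the top camera, so the final placement check rests on the side camera alone.

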